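Pump the quick-clamp vice shut on the sine block

TASK

Set the loose aluminium sine block lengthways on the two rails of the blue quick-clamp vice, in the middle of the rails between the two jaws, and let go. Then squeeze the orange trigger towards the black handle again and again, letting it spring fully back each time, until the ratcheting jaw has pushed the block against the fixed jaw and grips it firmly: the trigger then goes hard, and about 20 N on it is right, while well over 30 N would let the jaw crush the soft block. Do not push the sliding jaw itself, leave everything else on the shelf alone, and finish with the trigger let go.

Things in the scene. Friction and masses are not known exactly. Their poses are not given: they have to be found in the camera images.
- sine_block: the part: bright aluminium block, 40 mm (its x) x 60 mm (its y, lengthways) x 40 mm high, about 0.26 kg, loose, lying flat on the shelf with dark roller ends showing on its long sides. Origin at the centre of its underside, z up.
- vice: blue quick-clamp vice bolted to the shelf. Origin on the shelf (z 0) under the fixed jaw's gripping face; y along the bar from sliding jaw to handle, z up. In mm: two rails carry the block (tops z 34, |x| 12 to 30, y -134 to 0); fixed steel jaw y 0 to 14, top z 76; housing |x| under 28, y 0 to 130, top z 54; base |x| under 45, y -160 to 135; black fixed handle |x| under 15, y 72 to 95, top z 156.
- slide_jaw: bar with the sliding blue jaw and its orange pad (8 mm of stiff rubber, about 10 N per mm). Jaw 44 mm wide, top 77 mm above the shelf. Axes as the vice's; origin = vice's origin shifted along +y by the closing travel: 16 to 34 mm at the start, 70 at most. The pad's face is at y -115 mm in this frame and looks to +y. A brake holds it where it is left. Do not push it by hand.
- trigger (a joint): orange trigger, rad: 0 let go, 0.20 fully squeezed; hinge along the vice's x at y 50, z 50 mm; springs back. A full squeeze moves the jaw one tooth, 8 mm (the first 2 to 10). At the push point: 12 to 14 N while the jaw runs free; when it grips, the trigger goes hard and stops short; 20 N on the trigger gives 12 to 25 N at the jaw, 30 N about 35, 50 N about 70. On letting go some 12 N stay. At least 8 N on the block is firm; over 50 N crushes it.
- trigger_push (a point): where to squeeze: on the trigger's outer face (away from the handle), 80 mm from its hinge, 130 mm above the shelf; at rest about y 37 mm in the vice's frame, fully squeezed y 53 mm. The trigger is 20 mm wide (x), 10 mm thick, its top 155 mm above the shelf, leaning 0.1 rad away from the handle at rest, 0.1 rad towards it when squeezed. Axes turn with it.
- handle_back (a point): on the back face of the fixed handle, opposite the push point: y = 95 mm, 130 mm above the shelf, in the vice's frame. Trigger and handle together measure 58 mm over their outer faces at rest and 42 mm fully squeezed.
- nest (a point): where the block's underside centre comes to rest when gripped: on the rail tops (34 mm above the shelf), midway between the rails, y = -30 mm in the vice's frame.
- vee_block: dark steel vee block, loose, 44 x 50 x 36 mm, standing near the sine block (the two swap places). Leave alone. Origin under its centre.
- tailstock_clamp: rusty cast-iron tailstock clamp with a stud and a lever, loose, 75 x 55 x 110 mm, beyond the vice. Leave alone.
- reamer: chrome reamer in a clear plastic tube with red ends, loose, 220 mm long, on the right. Leave alone.
- copper_hammer: copper soft hammer with a wooden handle, loose, 250 mm long, at the left edge. Leave alone.
- oil_can: red can, loose, 60 mm wide and 140 mm high, on the right. Leave alone.
There are look-alikes about, which are no part of the job. Of the things like the sine_block, leave any that is pink or turquoise; of the rest the larger one is meant.

How it is judged (in metres and radians):
On the way, in this order (a step that is already met when the one before it is completed fails the run):
1. the block lies on the rails between the jaws, let go (x of sine_block in the frame of vice between -0.01 and 0.01 m and z of sine_block in the frame of vice between 0.03 and 0.037 m and y of sine_block in the frame of vice between -0.09 and -0.026 m and angle between the y axis of sine_block and the y axis of vice, either way round below 0.3 rad and contact force between the fingers and sine_block below 0.1 N), for 0.2 s.
2. the trigger is squeezed (value of joint trigger above 0.12 rad).
3. the trigger is let back (value of joint trigger below 0.05 rad).
4. the trigger is squeezed again (value of joint trigger above 0.12 rad).
5. the jaw grips the block firmly with the trigger let back (contact force between slide_jaw and sine_block above 8 N and value of joint trigger below 0.05 rad), for 0.2 s.
At the end, for the whole second after the job is handed in: the sine block stands still on the rails (underside 30 to 37 mm above the shelf), within 10 mm of the middle, flat and lengthways within 0.06 rad, its end against the fixed jaw (within 4 mm), the sliding jaw pressing on it with at least 8 N; the trigger is let go (below 0.05 rad) (all of step 5 and x of sine_block in the frame of vice between -0.01 and 0.01 m and z of sine_block in the frame of vice between 0.03 and 0.037 m and y of sine_block in the frame of vice between -0.034 and -0.026 m and angle between the y axis of sine_block and the y axis of vice, either way round below 0.06 rad and angle between sine_block's own z axis and vertical below 0.06 rad and linear speed of sine_block below 0.01 m/s); the robot touches nothing.
It fails at once if the block is crushed: more than 50 N from the jaw (contact force between slide_jaw and sine_block above 50 N).
It fails at once if the sliding jaw is pushed by hand (over 4 N) (contact force between any of the fingers, the arm and slide_jaw above 4 N).
It fails at once if another thing on the shelf is moved by more than 20 mm (distance of any of vee_block, tailstock_clamp, reamer, copper_hammer, oil_can from where it was at the start of the episode above 0.02 m).
It also fails if it takes over 64 s, if anything falls off the work surface, if the arm or the gripper's body presses on something with over 40 N, if the wrist force passes 120 N, or if a joint passes its speed limit or range.

ROBOT

A 7-joint arm with a two-finger parallel gripper is mounted at the origin on the work surface. World frame = base frame: x ahead of the robot, y to its left, z up, the work surface at z = 0. Lengths are in m, angles in degrees, forces in N, time in s.
With the tool pointing down it reaches from about 0.425 to 0.975 m from the base axis. Payload 16.7 kg.
Tool frame: the origin (TCP) lies on the centre line of the jaws, within the pads' length; the fingertips stand 11 mm ahead of it and the grasp point (between the pads) lies 8 mm behind it; z points along the fingers, y is the line along which they close (so a half turn about z gives the same grasp; the last joint's range is limited). The gripper opens to 85 mm and grips with 20 to 120 N. Pads are 22 mm wide; open, the fingers measure 114 mm over their backs; the gripper's body (76 mm by 85 mm) begins 54 mm behind the grasp point. The pads swing forward as they close: fully open they stand 13 mm farther back than shut.
Start: joints at [55.491, 24.414, 4.234, 92.017, -1.954, 63.644, -3.845], TCP at [0.295, -0.607, 0.242] pointing down, gripper open.
Joint ranges: [-163.25, 163.25], [-28.42, 122.38], [-70.27, 78.77], [12.13, 141.07], [-58.53, 238.53], [9.26, 117.41], [-156.51, 156.51]. Speed limits (degrees/s): [108.29, 108.29, 136.94, 136.94, 172.46, 172.46, 172.46].

INTERFACE

Orientations are given as [roll, pitch, yaw] about the fixed x, y, z axes, in that order (R = Rz(yaw) Ry(pitch) Rx(roll)).
In Python, from workcell import sense, get_image, calibration, job, spotter gives the robot as it stands.
- The arm moves only by the tool move_arm, never from a script. Its arguments are lists of equal length, an entry for each row: "translation": the shift along the tool's x, y, z in mm, a list of three; "twist": the turn about the tool's z in rad; "claw": the finger opening in mm, from 0 to 85.4. In form: {"translation": [[tx, ty, tz], ...], "twist": [twist, ...], "claw": [claw, ...]}. A call has 1 to 20 rows; each row shifts and turns the commanded pose from where the row before left it, along the tool's axes as they then stand; what a row does not reach is not made up. A row lasts 1/12 s, in which the tool goes at most 41.7 mm and 7.16 degrees, less where a joint would pass 70% of its speed; a pose out of reach is approached as far as the arm can. A call with a gripper value outside its range is refused whole. The fingers move at their own pace and stop on an object; "force" is the grip in N (left out, the last holds). Time passes only in rows, so rows that do not move let the fingers close. It gives the time, the measured TCP pose, the force, the opening and the grip force at its end, in the units of the state.
- sense(): the state, without advancing time (a new reading comes with each control period).
- get_image(name): name is "scene" or "side" or "wrist"; returns the picture (384x512x3 uint8, red, green, blue); there is no depth.
- calibration(name): a dict with "fx", "fy", "cx", "cy" (pixels), "k1" (the pictures are not rectified: a ray, as slopes to the right and down, at radius r is drawn at 1 + k1 r^2 times it, then the intrinsics apply), "R" (3x3) and "t" (3): a world point X has camera coordinates R X + t. Camera axes: x right, y down, z forward; pixel columns grow to the right and rows downward; lengths in m; the calibration is good to about 2 mm. A picture is of the moment at which its call begins: read the wrist's pose just before it. calibration takes no time and is no camera call; for the wrist camera it gives the pose at the moment of the call.
- job.job_done(): hands the job in; it is judged then, once.
Trained networks look in the newest picture that a camera, given by its name, has taken for a name from the list of things; names that differ only in an ending like _2 or _b are one class to them, and where a whole thing is asked for, a point or a joint stands for the part that bears it (a point fixed in the world has none). Each returns a list of dicts, best first, with "conf" (0 to 1); they miss things now and then, are a little off and sometimes report something else, mostly with a low value. They report only what shows in the picture. A call takes as long as a camera call. They do not tell look-alikes from the thing itself.
- spotter.spot_in(thing, camera): "extent" ([left, top, right, bottom] in pixels, round what is visible of it).
- spotter.outline_of(thing, camera): "mask" (384x512 bool, what is visible of it) and "extent" ([left, top, right, bottom] in pixels, round what is visible of it).
The state is a dict: "clock": time; "qpos": joint angles; "dq": joint speeds; "joint_torque": joint torques, N m; "position": TCP position; "tcp_rot": TCP orientation; "ft_force": force on the tool from outside, world axes, zero at the start; "torque": the same for the moment, N m; "gripper_width": opening from 0.0 (shut) to 1.0 (fully open); "grasp_force": force on a finger pad.
Only numpy, scipy, OpenCV 4.12 (cv2) and the standard library are available. Lean on these libraries where they do the work, as an engineer would, in place of code of your own. Each camera call takes 0.05 s, during which the arm holds its last target. There are 200 camera calls.

## Working session

There is one attempt and no reset: what is moved stays moved. The work goes in short steps, Python scripts to look and compute and a tool call to move; the robot and the scene stay as the last step left them, time stands still between calls to the robot, and variables do not carry over. Pictures are saved under pics/ and viewed, at most 10 in all, crops included, and the job is handed in when it is done.

Besides the shell and the picture viewer there is one more tool, called after "Emit:" as name(argument=value, ...), one argument or row to a line, values as JSON. move_arm: Moves the arm, as the interface text tells. Its arguments: {"type":"object","properties":{"translation":{"type":"array","items":{"type":"array","items":{"type":"number"}}},"twist":{"type":"array","items":{"type":"number"}},"claw":{"type":"array","items":{"type":"number"}},"force":{"type":"number"}},"required":["translation","twist","claw"]}

```bash
mkdir -p pics; ls; python3 - <<'E'
from workcell import sense,get_image,calibration,spotter
import cv2,numpy as np
print(sense())
ims=[]
for c in("scene","side"):
    im=get_image(c);cv2.imwrite(f"pics/{c}0.png",cv2.resize(im[:,:,::-1],(800,600),interpolation=cv2.INTER_CUBIC))
    print(c,calibration(c))
    for t in("sine_block","vice","slide_jaw","trigger","vee_block"):
        print(t,[(round(d["conf"],2),[round(float(v)) for v in d["extent"]]) for d in spotter.spot_in(t,c)[:5]])
E
```

```text
pics
{'clock': 0.0, 'qpos': array([55.49267174, 24.44913388,  4.23194018, 92.05293726, -1.95354218,
       63.64302011, -3.84404623]), 'dq': array([ 0.08026511,  0.04051991,  0.01232565,  0.05172325, -0.02394193,
        0.11382183, -0.03481671]), 'joint_torque': array([-2.06588418e-03, -9.49831581e+01,  3.75989333e+00, -4.63510072e+01,
        1.90017326e-02,  1.03014323e-02,  1.24170106e-05]), 'position': array([ 0.29507558, -0.60664603,  0.24161156]), 'tcp_rot': array([-1.79927314e+02,  5.81358655e-03,  2.59398304e+01]), 'ft_force': array([-0.6229173 , -0.55884045,  0.28182195]), 'torque': array([-0.04035546, -0.02110633,  0.00560117]), 'grasp_force': 0.0, 'gripper_width': 0.9991974849330166}
scene {'fx': 356.1433278419635, 'fy': 356.1433278419635, 'cx': 257.2699966384149, 'cy': 192.78773951020085, 'k1': -0.025203746580379733, 'R': array([[ 0.2676948 ,  0.96349876,  0.00310489],
       [ 0.57422839, -0.15695209, -0.80350968],
       [-0.77369325,  0.21687828, -0.5952836 ]]), 't': array([-0.14557656, -0.24100296,  1.63362754])}
sine_block [(0.68, [305, 182, 320, 193]), (0.66, [278,
[... 188 characters left out ...]
 470.909478511155, 'fy': 470.909478511155, 'cx': 254.25326251671387, 'cy': 198.2627338597257, 'k1': -0.09270736460759119, 'R': array([[-0.84417983, -0.53605473, -0.00239503],
       [-0.3096741 ,  0.49131244, -0.8140725 ],
       [ 0.43756413, -0.68648191, -0.58075832]]), 't': array([0.45498968, 0.2872648 , 1.24073991])}
sine_block [(0.81, [212, 308, 239, 335]), (0.79, [255, 305, 268, 317]), (0.65, [254, 268, 267, 284]), (0.59, [219, 276, 249, 301])]
vice [(0.73, [252, 184, 313, 246])]
slide_jaw [(0.61, [266, 176, 300, 239]), (0.37, [318, 124, 340, 166])]
trigger [(0.63, [280, 186, 284, 207])]
vee_block [(0.8, [165, 268, 189, 291]), (0.64, [182, 179, 204, 214]), (0.32, [317, 127, 338, 167])]
```

View pics/scene0.png

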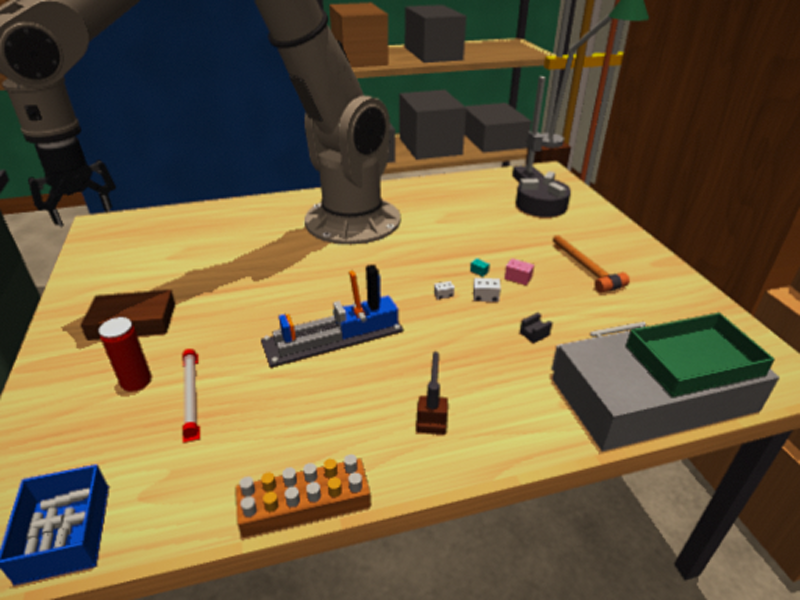

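View pics/side0.png

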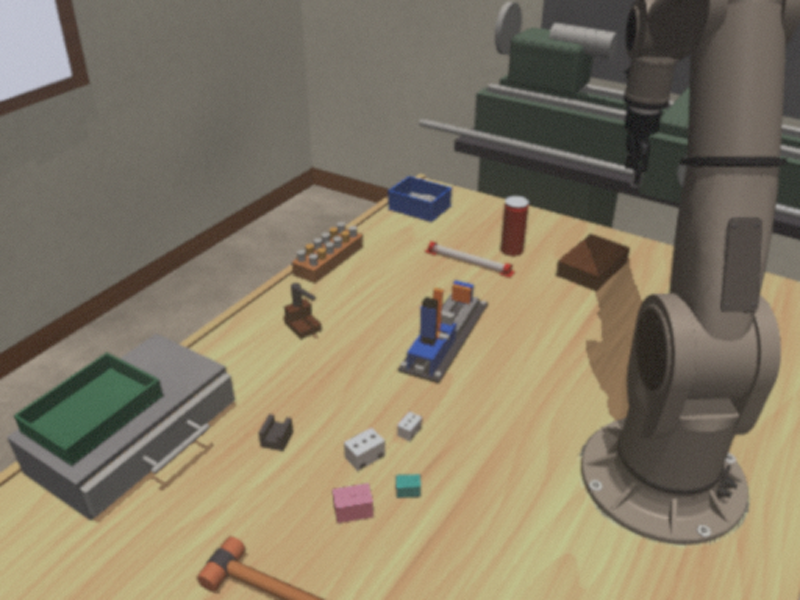

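Candidates for the sine block (side picture, 800x600): large white-silver block (365,448), small silver block (409,425), pink (353,503), turquoise (408,486). I choose the large silver one; in scene it is at (486,289). The vice lies at about (330,330) in scene, with the handle end to the right.

```bash
cat > h.py <<'E'
import numpy as np,cv2
from workcell import sense,get_image,calibration,spotter
def proj(X,c):
    p=(c["R"]@np.atleast_2d(X).T).T+c["t"]; s=p[:,:2]/p[:,2:]
    s=s*(1+c["k1"]*(s**2).sum(1,keepdims=True))
    return s*[c["fx"],c["fy"]]+[c["cx"],c["cy"]]
def ray(px,c,z):
    d=(np.asarray(px,float)-[c["cx"],c["cy"]])/[c["fx"],c["fy"]]; s=d.copy()
    for _ in range(20): s=d/(1+c["k1"]*(s@s))
    v=c["R"].T@np.r_[s,1]; o=-c["R"].T@c["t"]
    return o+v*(z-o[2])/v[2]
E
python3 - <<'E'
from h import *
k=1.5625
sc,sd=calibration("scene"),calibration("side")
for n,c,p,z in [("blk",sc,(486,289),.02),("blk",sd,(365,448),.02),("small",sd,(409,425),.015),("vee",sd,(276,432),.018),("vee",sc,(536,327),.018),
 ("b1",sc,(263,343),.01),("b2",sc,(273,363),.01),("b3",sc,(402,330),.01),("b1",sd,(402,372),.0),("b2",sd,(437,379),.0),("b3",sd,(487,302),.01),
 ("handletop",sc,(372,268),.156),("handletop",sd,(430,301),.156),("trig top",sc,(354,273),.155),("tail",sc,(432,420),.02),("pad",sd,(462,284),.077),("pad",sc,(286,316),.077)]:
    print(n,ray(np.array(p)/k,c,z).round(3)[:2])
im=get_image("side")[255:325,200:285,::-1]
cv2.imwrite("pics/crop.png",cv2.resize(im,None,fx=7,fy=7,interpolation=cv2.INTER_CUBIC))
print(calibration("wrist"))
E
```

```text
blk [0.46  0.229]
blk [0.461 0.228]
small [0.429 0.134]
vee [0.618 0.28 ]
vee [0.619 0.281]
b1 [ 0.507 -0.294]
b2 [ 0.575 -0.279]
b3 [0.543 0.   ]
b1 [0.527 0.001]
b2 [ 0.457 -0.018]
b3 [ 0.488 -0.296]
handletop [ 0.505 -0.053]
handletop [ 0.495 -0.048]
trig top [ 0.512 -0.092]
tail [ 0.811 -0.019]
pad [ 0.525 -0.24 ]
pad [ 0.515 -0.239]
{'fx': 302.65681306306493, 'fy': 302.65681306306493, 'cx': 256.13551417234675, 'cy': 190.1546626165521, 'k1': -0.07780704955675029, 'R': array([[ 4.37860879e-01, -8.99042738e-01, -7.87015321e-05],
       [-8.64637473e-01, -4.21128461e-01,  2.73957771e-01],
       [-2.46332888e-01, -1.19887342e-01, -9.61741719e-01]]), 't': array([-0.67496336, -0.03429691,  0.37764607])}
```

View pics/crop.png

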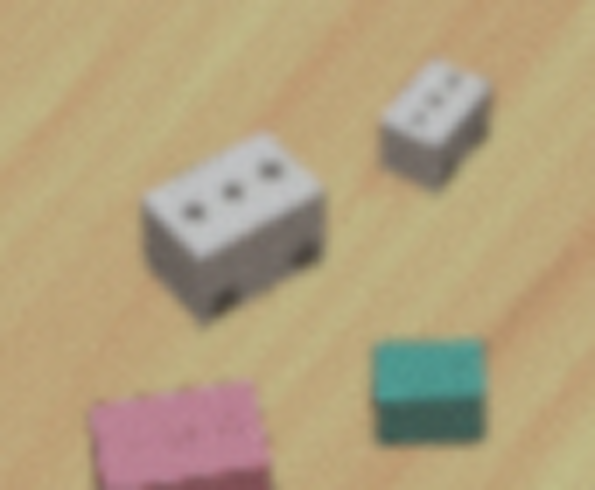

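The crop shows the large silver block with three holes on top (centre crop (235,230)) and roller ends on its long side; it is the sine block. The smaller one at (435,125) is the look-alike. Now moving to above the vice and block.

Emit:
move_arm(
  translation=[
    [26,-25.8,0],
    [26,-25.8,0],
    [26,-25.8,0],
    [26,-25.8,0],
    [26,-25.8,0],
    [26,-25.8,0],
    [26,-25.8,0],
    [26,-25.8,0],
    [26,-25.8,0],
    [26,-25.8,0],
    [26,-25.8,0],
    [26,-25.8,0],
    [26,-25.8,0],
    [26,-25.8,0],
    [26,-25.8,0],
    [26,-25.8,0],
    [26,-25.8,0],
    [0,0,0],
    [0,0,0],
    [0,0,0],
  ],
  twist=[0,0,0,0,0,0,0,0,0,0,0,0,0,0,0,0,0.11,0.11,0.12,0],
  claw=[70,70,70,70,70,70,70,70,70,70,70,70,70,70,70,70,70,70,70,70],
  force=40,
)

```text
clock: 2.32
position: [0.5003, -0.0208, 0.2424]
tcp_rot: [-180.0, -0.0, 6.5]
ft_force: [0.4, -0.1, -0.3]
gripper_width: 0.819
grasp_force: 0.0
```

```bash
python3 - <<'E'
from h import *
print({k:v for k,v in sense().items() if k in("position","tcp_rot","clock")})
c=calibration("wrist");im=get_image("wrist")
np.savez("w1.npz",im=im,**c)
for t in("sine_block","vice","trigger"):
    for d in spotter.outline_of(t,"wrist")[:4]:
        m=d["mask"].astype(np.uint8); ct=max(cv2.findContours(m,0,1)[0],key=cv2.contourArea)
        print(t,round(d["conf"],2),[round(float(v)) for v in d["extent"]],cv2.minAreaRect(ct))
cv2.imwrite("pics/w1.png",cv2.resize(im[:,:,::-1],(800,600),interpolation=cv2.INTER_CUBIC))
E
```

```text
{'clock': 2.3167, 'position': array([ 0.50033139, -0.02075096,  0.24235439]), 'tcp_rot': array([-1.79997057e+02, -3.75345918e-03,  6.54235754e+00])}
sine_block 0.87 [16, 148, 89, 202] ((50.57673263549805, 174.40809631347656), (67.42483520507812, 45.29833984375), 25.820993423461914)
sine_block 0.83 [22, 229, 66, 267] ((43.87583923339844, 246.03692626953125), (31.376583099365234, 30.7211971282959), 55.00797653198242)
sine_block 0.66 [106, 189, 147, 222] ((127.18876647949219, 207.0179901123047), (40.199058532714844, 27.11540412902832), 5.44033145904541)
sine_block 0.47 [0, 193, 15, 221] ((6.5, 207.0), (28.0, 13.0), 90.0)
vice 0.79 [241, 129, 479, 221] ((358.6785583496094, 174.8177490234375), (93.21153259277344, 238.97695922851562), 89.40933990478516)
trigger 0.83 [306, 166, 358, 215] ((332.1893005371094, 189.48101806640625), (65.7998046875, 24.702335357666016), 34.07719421386719)
```

View pics/w1.png

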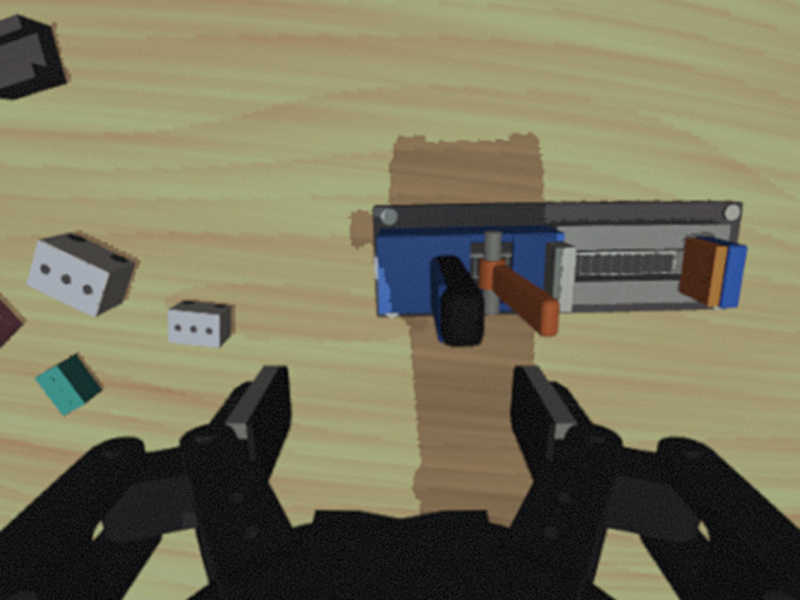

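The picture shows the sine block at (80,272), its look-alike at (200,325), and the vice from (374,207) to (745,310). The black handle top is at (462,318), the trigger top at (550,315), the fixed jaw top at (566,278), and the orange pad and blue jaw at (715,270).

```bash
cat > fit.py <<'E'
from h import *
from scipy.optimize import least_squares
d=np.load("w1.npz");c={k:d[k] for k in("fx","fy","cx","cy","k1","R","t")}
k=1.5625
P=np.array([[45,135,np.nan],[45,-160,np.nan],[-15,95,156],[-15,72,156],[-10,34.5,155]])/1000
U=np.array([[374,207],[741,202],[443,344],[482,344],[558,332]])/k
def T(p,P):
    x,y,a=p[:3]; C,S=np.cos(a),np.sin(a)
    return np.c_[x+C*P[:,0]-S*P[:,1],y+S*P[:,0]+C*P[:,1],P[:,2]]
def f(p):
    Q=P.copy();Q[np.isnan(Q)]=p[3];return (proj(T(p,Q),c)-U).ravel()
r=least_squares(f,[.513,-.125,.113,.01],loss="soft_l1")
print("vice",r.x[:2].round(4),np.degrees(r.x[2]).round(2),"zb",r.x[3].round(4),r.fun.reshape(-1,2).round(1))
v=r.x
# block top corners by display px
def unT(p,X):
    C,S=np.cos(p[2]),np.sin(p[2]);d=X[:2]-p[:2];return np.array([C*d[0]+S*d[1],-S*d[0]+C*d[1]])
for n,u,z in [("fj R-up",(575,247),.076),("fj R-lo",(575,310),.076),("pad topfront?",(708,305),.077),("pad/jaw",(722,306),.077),("jawback lo",(738,306),.077),("jawback up",(745,245),.077)]:
    print(n,(unT(v,ray(np.array(u)/k,c,z))*1000).round(1))
m=d["im"]
B=np.array([[-20,-30,40],[20,-30,40],[20,30,40],[-20,30,40],[-20,-30,0],[20,-30,0],[20,30,0],[-20,30,0]])/1000
# silhouette fit of block mask
ms=[o for o in spotter.outline_of("sine_block","wrist")];b=min(ms,key=lambda o:abs(o["extent"][0]-16)+abs(o["extent"][1]-148))
mask=b["mask"].astype(np.uint8)
def sil(p):
    h=cv2.convexHull((proj(T(p,B),c)*16).astype(np.int32)); z=np.zeros_like(mask); cv2.fillConvexPoly(z,h,1,shift=4); return z
from scipy.optimize import minimize
best=None
for a0 in np.radians(np.arange(0,180,15)):
    q=minimize(lambda p:np.logical_xor(sil([p[0]/100,p[1]/100,p[2]]),mask).sum(),[46,22.9,a0],method="Nelder-Mead",options=dict(initial_simplex=[[46,22.9,a0],[47,22.9,a0],[46,23.9,a0],[46,22.9,a0+.2]]))
    if best is None or q.fun<best.fun: best=q
print("block",best.x[:2]/100,np.degrees(best.x[2]),best.fun,mask.sum())
E
python3 fit.py
```

```text
vice [ 0.5133 -0.1328] 6.68 zb 0.0047 [[-1.5 -5.8]
 [ 0.1 -0.2]
 [-3.7  0.2]
 [ 1.3  0.1]
 [ 1.   0.9]]
fj R-up [19.5  1.2]
fj R-lo [-22.8  -2.9]
pad topfront? [-19.4 -95.2]
pad/jaw [ -20.1 -105.6]
jawback lo [ -20.2 -117.5]
jawback up [  21.9 -114.3]
block [0.46143332 0.2296625 ] 159.66682264069593 100.0 2627
```

```bash
python3 - <<'E'
from h import *
d=np.load("w1.npz");c={k:d[k] for k in("fx","fy","cx","cy","k1","R","t")}
a=np.radians(159.67);ex=np.array([np.cos(a),np.sin(a)]);ey=np.array([-ex[1],ex[0]])
for n,u,z in [("tq-top1",(37,378),.02),("tq-topcorner",(75,355),.02),("tq top3",(66,415),.02),("tq bottom",(102,385),0),("pink right",(24,322),.02)]:
    r=ray(np.array(u)/1.5625,c,z)[:2]-[.4614,.2297];print(n,(r@ex*1000).round(),(r@ey*1000).round())
R=np.radians(6.54);C,S=np.cos(R),np.sin(R);w=np.array([.4614,.2297])-sense()["position"][:2]
print(w[0]*C+w[1]*S,w[0]*S-w[1]*C, sense()["qpos"].round(1))
E
```

```text
tq-top1 110.0 -13.0
tq-topcorner 72.0 14.0
tq top3 133.0 21.0
tq bottom 103.0 35.0
pink right 64.0 -36.0
-0.009873315794094804 -0.2541965048101309 [ 10.5   9.  -17.  113.1   3.1  58.3 -90.9]
```

Emit:
move_arm(
  translation=[
    [-1.4,-36.3,0],
    [-1.4,-36.3,0],
    [-1.4,-36.3,0],
    [-1.4,-36.3,0],
    [-1.4,-36.3,0],
    [-1.4,-36.3,0],
    [-1.4,-36.3,0],
    [0,0,10],
    [0,0,10],
    [0,0,10],
    [0,0,10],
    [0,0,10],
    [0,0,10],
    [0,0,10],
    [0,0,10],
    [0,0,10],
    [0,0,10],
    [0,0,0],
    [0,0,0],
  ],
  twist=[0,0,0,0,0,0,0,-0.11,-0.11,-0.11,-0.11,-0.11,-0.11,-0.11,-0.11,-0.11,-0.11,0,0],
  claw=[60,60,60,60,60,60,60,60,60,60,60,60,60,60,60,60,60,60,60],
)

```text
clock: 4.15
position: [0.4602, 0.2293, 0.1422]
tcp_rot: [-179.9, 0.0, 69.7]
ft_force: [0.2, -0.1, -0.0]
gripper_width: 0.701
grasp_force: 0.0
```

```bash
sed -i '/^d=np.load/,$!b' fit.py; cat > blk.py <<'E'
from h import *
from scipy.optimize import minimize
def fitblock(p0,z0=0.,cam="wrist",im=None):
    s=sense();c=calibration(cam);im=get_image(cam)
    B=np.array([[x,y,z] for x in(-20,20) for y in(-30,30) for z in(0,40)])/1000
    def sil(p):
        C,S=np.cos(p[2]),np.sin(p[2]);x,y=p[0]/100,p[1]/100
        Q=np.c_[x+C*B[:,0]-S*B[:,1],y+S*B[:,0]+C*B[:,1],B[:,2]+z0]
        h=cv2.convexHull((proj(Q,c)*16).astype(np.int32));m=np.zeros((384,512),np.uint8);cv2.fillConvexPoly(m,h,1,shift=4);return m
    u=proj([p0[0],p0[1],z0+.02],c)[0]
    o=min(spotter.outline_of("sine_block",cam),key=lambda o:np.hypot(*(np.array(o["extent"])[:2]+np.array(o["extent"])[2:]-2*u)))
    m=o["mask"].astype(np.uint8);best=None
    for da in(-.25,-.1,0,.1,.25):
        b=np.array([p0[0]*100,p0[1]*100,p0[2]+da]);q=minimize(lambda p:np.logical_xor(sil(p),m).sum(),b,method="Nelder-Mead",options=dict(initial_simplex=[b,b+[1,0,0],b+[0,1,0],b+[0,0,.15]]))
        if best is None or q.fun<best.fun:best=q
    p=best.x;print("block",p[:2]/100,np.degrees(p[2]),"xor",best.fun,m.sum(),o["conf"])
    return s,im,p
E
python3 - <<'E'
from blk import *
s,im,p=fitblock([.4614,.2297,np.radians(159.7)])
yaw=np.radians(s["tcp_rot"][2]);C,S=np.cos(yaw),np.sin(yaw);w=(p[:2]/100-s["position"][:2])*1000
print(s["position"],s["tcp_rot"],s["clock"],s["qpos"].round(),"tx,ty",w[0]*C+w[1]*S,w[0]*S-w[1]*C)
cv2.imwrite("pics/w2.png",im[:,:,::-1])
E
```

```text
block [0.46194229 0.23084687] 161.03376383094303 xor 196.0 3832 0.55
[0.46015969 0.22934692 0.14218078] [-1.79944434e+02  2.29856408e-02  6.97062101e+01] 4.15 [ -3.  20. -36. 116.  16.  49. -68.] tx,ty 2.0251058069030354 1.1517098181750047
```

View pics/w2.png

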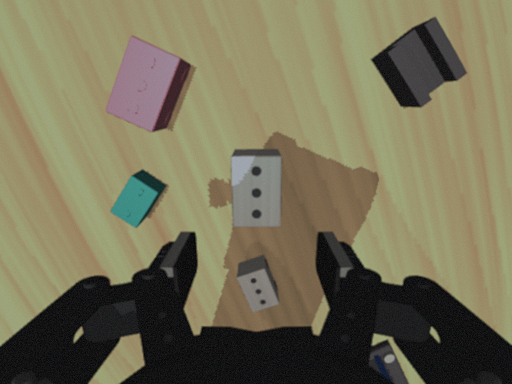

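The block (232-281, 150-227) stands square to the fingers, and the small block at (258,283) is clear of them. Descending to grasp.

Emit:
move_arm(
  translation=[
    [2,1,20],
    [0,0,25],
    [0,0,25],
    [0,0,25],
    [0,0,18],
    [0,0,8],
    [0,0,0],
    [0,0,0],
    [0,0,0],
    [0,0,0],
    [0,0,0],
    [0,0,0],
    [0,0,0],
    [0,0,0],
  ],
  twist=[0,0,0,0,0,0,0,0,0,0,0,0,0,0],
  claw=[60,60,60,60,60,60,60,34,34,34,34,34,34,34],
  force=40,
)

```text
clock: 5.42
position: [0.4626, 0.2318, 0.0228]
tcp_rot: [179.9, -0.1, 69.8]
ft_force: [-2.4, -0.6, 9.2]
gripper_width: 0.462
grasp_force: 42.0
```

Emit:
move_arm(
  translation=[
    [0,0,-15],
    [0,0,-35],
    [0,0,-35],
    [0,0,-35],
    [0,0,-35],
    [0,0,-35],
  ],
  twist=[0,0,0,0,0,0],
  claw=[34,34,34,34,34,34],
)

```text
clock: 5.92
position: [0.4614, 0.2311, 0.2138]
tcp_rot: [180.0, -0.0, 69.9]
ft_force: [2.5, -0.3, -2.1]
gripper_width: 0.461
grasp_force: 41.7
```

Emit:
move_arm(
  translation=[
    [-30.5,16.2,0],
    [-30.5,16.2,0],
    [-30.5,16.2,0],
    [-30.5,16.2,0],
    [-30.5,16.2,0],
    [-30.5,16.2,0],
    [-30.5,16.2,0],
    [-30.5,16.2,0],
    [-30.5,16.2,0],
    [-30.5,16.2,0],
    [-30.5,16.2,0],
    [-30.5,16.2,0],
    [0,0,0],
    [0,0,0],
    [0,0,0],
    [0,0,0],
    [0,0,0],
    [0,0,0],
  ],
  twist=[0,0,0,0,0,0,0,0,0,0,0,0,-0.094,-0.094,-0.094,-0.094,-0.094,0],
  claw=[34,34,34,34,34,34,34,34,34,34,34,34,34,34,34,34,34,34],
)

```text
clock: 7.42
position: [0.5182, -0.1793, 0.2119]
tcp_rot: [180.0, 0.0, 97.1]
ft_force: [-0.2, 0.0, -2.7]
gripper_width: 0.463
grasp_force: 41.9
```

```bash
python3 - <<'E'
from h import *
s=sense();print(s["position"],s["tcp_rot"],s["clock"],s["qpos"].round())
c=calibration("wrist");im=get_image("wrist");np.savez("w3.npz",im=im,**c)
cv2.imwrite("pics/w3.png",cv2.resize(im[:,:,::-1],(800,600),interpolation=cv2.INTER_CUBIC))
E
```

```text
[ 0.51817888 -0.1793061   0.21190702] [1.79974478e+02 1.06093659e-02 9.70557217e+01] 7.4167 [ 37.  17. -29. 109.  10.  57.  11.]
```

View pics/w3.png

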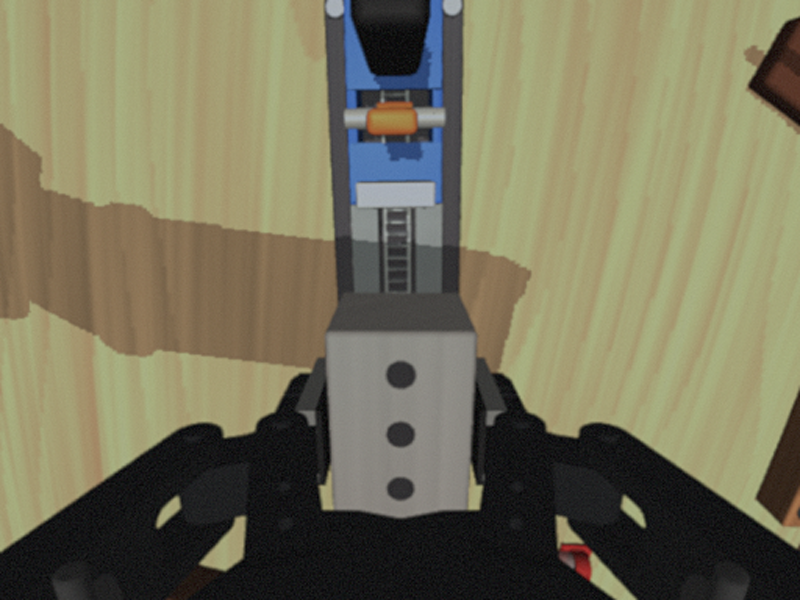

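Straight view along the vice: fixed jaw top at (357–435, 183–206), rails' centre ladder at (397,250), base edges at columns 337 and 460 at row 290; the block is held square at (400,420).

```bash
python3 - <<'E'
from h import *
d=np.load("w3.npz");c={k:d[k] for k in("fx","fy","cx","cy","k1","R","t")}
s=sense();yaw=np.radians(s["tcp_rot"][2]);C,S=np.cos(yaw),np.sin(yaw)
for n,u,z in [("fjL",(357,206),.076),("fjR",(435,206),.076),("fjBL",(357,183),.076),("ladder near",(398,290),.034),("ladder far",(397,210),.034),
 ("blue L",(349,170),.054),("blue R",(441,170),.054),("blueL2",(346,20),.054),("blueR2",(441,20),.054),("railL",(353,280),.034),("railR",(442,280),.034),("baseL",(337,290),.008),("baseR",(460,290),.008),("baseL2",(329,30),.008),("baseR2",(462,30),.008),
 ("blk far L",(328,332),s["position"][2]+.0172),("blk far R",(474,332),s["position"][2]+.0172),("hole1",(400,375),s["position"][2]+.0172),("hole2",(400,434),s["position"][2]+.0172),("hole3",(400,488),s["position"][2]+.0172)]:
    r=ray(np.array(u)/1.5625,c,z);w=(r[:2]-s["position"][:2])*1000
    print(n,"tx %.1f ty %.1f"%(w[0]*C+w[1]*S,w[0]*S-w[1]*C))
E
```

```text
fjL tx 46.7 ty -23.1
fjR tx 47.0 ty 20.4
fjBL tx 59.2 ty -22.9
ladder near tx -12.9 ty -0.1
ladder far tx 40.6 ty -1.0
blue L tx 65.9 ty -29.4
blue R tx 66.2 ty 25.0
blueL2 tx 148.1 ty -29.8
blueR2 tx 148.4 ty 23.0
railL tx -6.1 ty -30.3
railR tx -5.8 ty 29.4
baseL tx -20.2 ty -44.8
baseR tx -19.6 ty 45.3
baseL2 tx 154.5 ty -45.8
baseR2 tx 155.0 ty 40.4
blk far L tx 28.4 ty -17.4
blk far R tx 28.7 ty 19.8
hole1 tx 16.6 ty 1.0
hole2 tx -1.1 ty 1.1
hole3 tx -18.8 ty 1.2
```

Emit:
move_arm(
  translation=[
    [4,-1.2,20],
    [0,0,25],
    [0,0,25],
    [0,0,25],
    [0,0,25],
    [0,0,18],
    [0,0,10],
    [0,0,2],
    [0,0,1],
    [0,0,0],
  ],
  twist=[-0.018,0,0,0,0,0,0,0,0,0],
  claw=[34,34,34,34,34,34,34,34,34,34],
)

```text
clock: 8.3
position: [0.5173, -0.1755, 0.0613]
tcp_rot: [179.9, 0.0, 97.8]
ft_force: [0.2, -0.0, -2.2]
gripper_width: 0.463
grasp_force: 41.8
```

```bash
python3 - <<'E'
from h import *
s=sense();print(s["position"],s["tcp_rot"],s["ft_force"])
im=get_image("side");im2=get_image("wrist")
a=cv2.resize(im[165:255,235:325,::-1],(400,400),interpolation=cv2.INTER_CUBIC)
b=cv2.resize(im2[:,:,::-1],(400,300));b=cv2.copyMakeBorder(b,0,100,0,0,0)
cv2.imwrite("pics/p4.png",np.hstack([a,b]))
E
```

```text
[ 0.51734039 -0.17551872  0.06127278] [1.79936454e+02 3.17692991e-02 9.77727523e+01] [ 0.19744488 -0.00768597 -2.17987938]
```

View pics/p4.png

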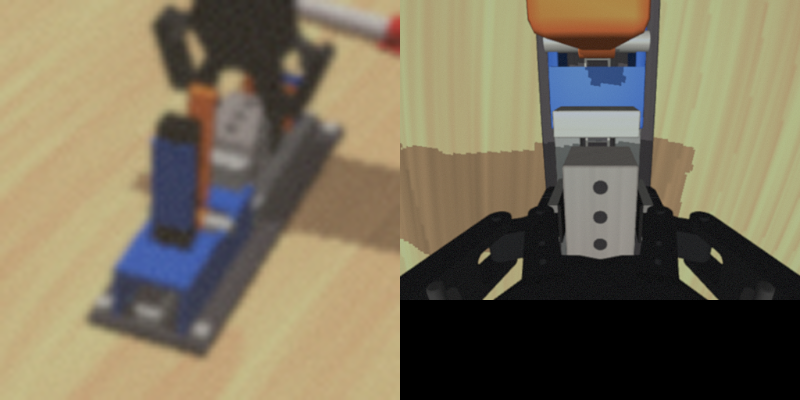

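The block is centred in line with the fixed jaw (wrist view (600,210)), with a gap in front of it. Lowering to contact.

Emit:
move_arm(
  translation=[
    [0,0,2],
    [0,0,1],
    [0,0,1],
    [0,0,0],
    [0,0,0],
  ],
  twist=[0,0,0,0,0],
  claw=[34,34,34,34,34],
)

```text
clock: 8.82
position: [0.5169, -0.1755, 0.0568]
tcp_rot: [180.0, 0.0, 97.8]
ft_force: [-3.3, -0.3, 4.1]
gripper_width: 0.462
grasp_force: 42.9
```

Emit:
move_arm(
  translation=[
    [0,0,0],
    [0,0,0],
    [0,0,0],
    [0,0,0],
    [0,0,0],
    [0,0,-15],
    [0,0,-35],
    [0,0,-35],
    [0,0,-35],
    [0,0,-35],
    [0,0,-5],
    [0,0,0],
  ],
  twist=[0,0,0,0,0,0,0,0,0,0,0,0],
  claw=[62,62,62,62,62,62,62,62,62,62,62,62],
)

```text
clock: 9.82
position: [0.5179, -0.1758, 0.2189]
tcp_rot: [179.8, 0.1, 97.8]
ft_force: [-0.2, -0.8, -0.6]
gripper_width: 0.727
grasp_force: 0.0
```

```bash
python3 - <<'E'
from h import *
s=sense();print(s["position"],s["tcp_rot"],s["ft_force"],s["clock"])
c=calibration("wrist");im=get_image("wrist");np.savez("w5.npz",im=im,**c)
cv2.imwrite("pics/w5.png",cv2.resize(im[:,:,::-1],(800,600),interpolation=cv2.INTER_CUBIC))
E
```

```text
[ 0.51789093 -0.17578132  0.21885045] [1.79779512e+02 1.37804257e-01 9.78086108e+01] [-0.19640104 -0.83344985 -0.58268512] 9.8167
```

View pics/w5.png

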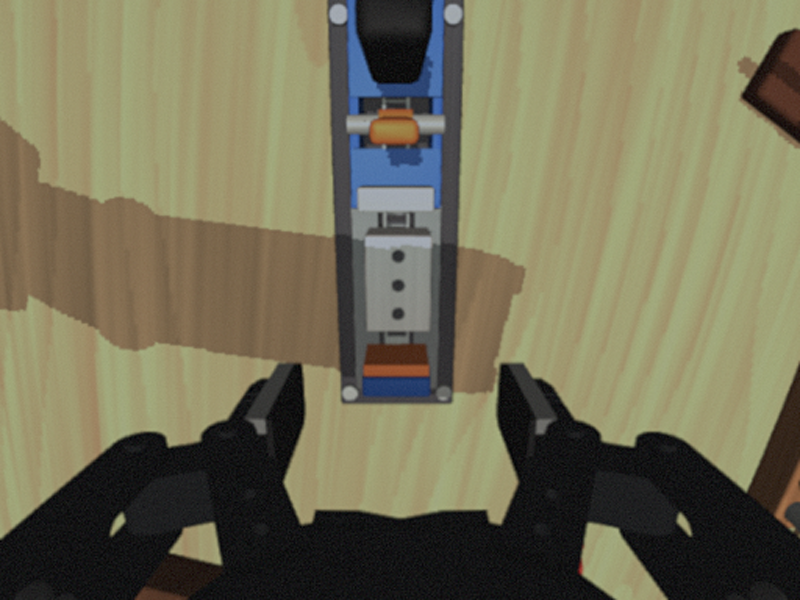

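The block is released, square on the rails at (398,285). The gap to the fixed jaw (row 210) is about 25 px, and to the pad (row 345) about 15 px.

```bash
python3 - <<'E'
from h import *
d=np.load("w5.npz");c={k:d[k] for k in("fx","fy","cx","cy","k1","R","t")}
s=sense();yaw=np.radians(s["tcp_rot"][2]);C,S=np.cos(yaw),np.sin(yaw)
for n,u,z in [("fjL",(358,210),.076),("fjR",(434,210),.076),("bkL",(366,247),.074),("bkR",(432,247),.074),("bk-L",(366,331),.074),("bk-R",(431,331),.074),("hole",(398,285),.074),("padtop",(397,363),.077),("padjaw",(397,376),.077),("jawback",(397,394),.077),
("trig topfrontL",(370,143),.155),("trig topfrontR",(418,143),.155),("handle front",(374,82),.156),("handle frontR",(415,82),.156),("boltL",(338,14),.008),("boltR",(453,14),.008),("boltL",(349,394),.008),("boltR",(444,394),.008)]:
    r=ray(np.array(u)/1.5625,c,z);w=(r[:2]-s["position"][:2])*1000
    print(n,"tx %.1f ty %.1f"%(w[0]*C+w[1]*S,w[0]*S-w[1]*C))
E
```

```text
fjL tx 43.3 ty -21.5
fjR tx 43.3 ty 22.0
bkL tx 21.6 ty -17.4
bkR tx 21.6 ty 21.4
bk-L tx -30.9 ty -18.4
bk-R tx -30.9 ty 21.7
hole tx -1.5 ty 1.4
padtop tx -51.0 ty 0.7
padjaw tx -59.9 ty 0.7
jawback tx -72.5 ty 0.7
trig topfrontL tx 77.3 ty -9.6
trig topfrontR tx 77.3 ty 9.3
handle front tx 99.8 ty -7.7
handle frontR tx 99.8 ty 7.9
boltL tx 165.5 ty -38.0
boltR tx 165.6 ty 37.6
boltL tx -108.7 ty -38.0
boltR tx -108.9 ty 38.1
```

Emit:
move_arm(
  translation=[
    [29.3,0,0],
    [29.3,0,0],
    [29.3,0,0],
    [29.4,0,0],
    [0,0,0],
    [0,0,0],
    [0,0,0],
    [0,0,0],
    [0,0,0],
    [0,0,0],
    [0,0,0],
    [0,0,0],
    [0,0,0],
    [0,0,0],
    [0,0,0],
    [0,0,0],
    [0,0,0],
    [0,0,0],
  ],
  twist=[0,0,0,0,0.121,0.121,0.121,0.121,0.121,0.121,0.121,0.121,0.121,0.121,0.121,0.121,0.119,0],
  claw=[75,75,75,75,75,75,75,75,75,75,75,75,75,75,75,75,75,75],
  force=20,
)

```text
clock: 11.37
position: [0.5, -0.0591, 0.2147]
tcp_rot: [-180.0, 0.1, 7.5]
ft_force: [-1.2, 0.3, 0.5]
gripper_width: 0.876
grasp_force: 0.0
```

```bash
python3 - <<'E'
from h import *
s=sense();print(s["position"],s["tcp_rot"],s["qpos"].round())
a=np.radians(97.81);C,S=np.cos(a),np.sin(a)
p0=np.array([.51789,-.17578]);w=(s["position"][:2]-p0)*1000
print("vice y",w[0]*C+w[1]*S-43.3,"vice x",w[0]*S-w[1]*C)
c=calibration("wrist");im=get_image("wrist");np.savez("w6.npz",im=im,**c)
cv2.imwrite("pics/w6.png",cv2.resize(im[:,:,::-1],(800,600),interpolation=cv2.INTER_CUBIC))
E
```

```text
[ 0.49997366 -0.05913416  0.21470213] [-1.79967019e+02  1.42401311e-01  7.46449085e+00] [ 19.  11. -22. 114.   5.  55. -88.]
vice y 74.69846956734088 vice x -1.899320795262513
```

View pics/w6.png

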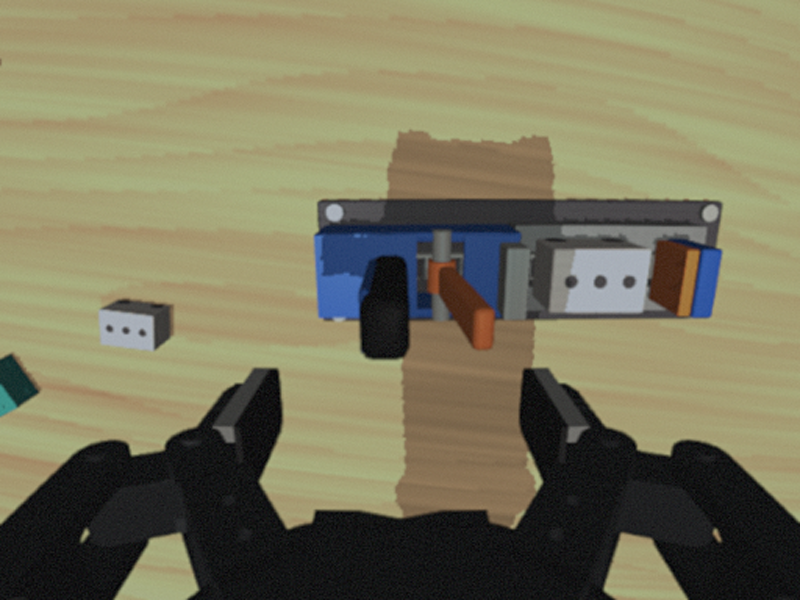

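Jaws straddle the handle (385,310) and trigger (490,325). I'll open fully and descend, then correct.

Emit:
move_arm(
  translation=[
    [2,2,0],
    [0,0,0],
    [0,0,0],
    [0,0,0],
    [0,0,15],
    [0,0,20],
    [0,0,20],
    [0,0,20],
    [0,0,12],
    [0,0,6],
    [0,0,0],
    [0,0,0],
  ],
  twist=[0,0,0,0,0,0,0,0,0,0,0,0],
  claw=[85.4,85.4,85.4,85.4,85.4,85.4,85.4,85.4,85.4,85.4,85.4,85.4],
)

```text
clock: 12.42
position: [0.5032, -0.0609, 0.1237]
tcp_rot: [-180.0, -0.0, 7.8]
ft_force: [0.8, -0.1, -0.7]
gripper_width: 1.001
grasp_force: 0.0
```

```bash
cat > st.py <<'E'
from h import *
s=sense();a=np.radians(97.81);C,S=np.cos(a),np.sin(a)
w=(s["position"][:2]-np.array([.51789,-.17578]))*1000
print("vice y %.1f x %.1f z %.1f"%(w[0]*C+w[1]*S-43.3,w[0]*S-w[1]*C,s["position"][2]*1000),s["tcp_rot"].round(1),"f",s["ft_force"].round(1),"open %.1f"%(s["gripper_width"]*85.4),"g %.1f"%s["grasp_force"],s["clock"])
E
python3 st.py
```

```text
vice y 72.6 x 1.1 z 123.7 [-180.    -0.     7.8] f [ 0.8 -0.1 -0.7] open 85.5 g 0.0 12.4167
```

Emit:
move_arm(
  translation=[
    [-1,-1.5,0],
    [0,0,0],
    [0,0,0],
    [0,0,0],
    [0,0,0],
    [0,0,0],
    [0,0,0],
    [0,0,0],
  ],
  twist=[0,0,0,0,0,0,0,0],
  claw=[75,38,38,38,38,38,38,38],
  force=20,
)

```text
clock: 13.08
position: [0.503, -0.0614, 0.1249]
tcp_rot: [179.9, -0.2, 7.7]
ft_force: [-0.5, -10.4, 15.5]
gripper_width: 0.49
grasp_force: 20.8
```

```bash
python3 st.py
```

```text
vice y 72.1 x 0.8 z 124.9 [179.9  -0.2   7.7] f [ -0.5 -10.4  15.5] open 41.9 g 20.8 13.0833
```

Opening 41.9 mm is a full squeeze. I'll release and repeat.

Emit:
move_arm(
  translation=[
    [0,0,0],
    [0,0,0],
    [0,0,0],
    [0,0,0],
    [0,0,0],
    [0,0,0],
    [0,0,0],
    [0,0,0],
    [0,0,0],
    [0,0,0],
    [0,0,0],
    [0,0,0],
    [0,0,0],
    [0,0,0],
  ],
  twist=[0,0,0,0,0,0,0,0,0,0,0,0,0,0],
  claw=[85.4,85.4,85.4,85.4,85.4,85.4,38,38,38,38,38,38,38,38],
)

```text
clock: 14.25
position: [0.5029, -0.0614, 0.1244]
tcp_rot: [179.9, -0.1, 7.7]
ft_force: [-0.0, -12.6, 13.8]
gripper_width: 0.485
grasp_force: 21.2
```

```bash
python3 - <<'E'
from h import *
im=get_image("scene")
cv2.imwrite("pics/s7.png",cv2.resize(im[155:245,160:270,::-1],(770,630)[:2] if 0 else (730,597),interpolation=cv2.INTER_CUBIC))
E
python3 st.py
```

```text
vice y 72.1 x 0.7 z 124.4 [ 1.799e+02 -1.000e-01  7.700e+00] f [ -0.3 -12.3  15. ] open 41.4 g 21.2 14.3
```

View pics/s7.png

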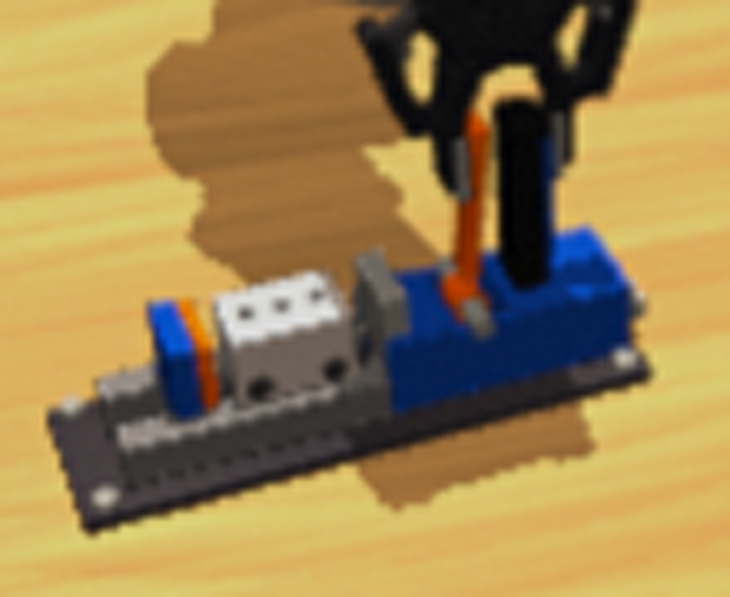

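The jaw (185,355) has moved close to the block's end (220,340), and the trigger is squeezed against the handle at (475,190). More cycles follow.

Emit:
move_arm(
  translation=[
    [0,0,0],
    [0,0,0],
    [0,0,0],
    [0,0,0],
    [0,0,0],
    [0,0,0],
    [0,0,0],
    [0,0,0],
    [0,0,0],
    [0,0,0],
    [0,0,0],
    [0,0,0],
    [0,0,0],
    [0,0,0],
  ],
  twist=[0,0,0,0,0,0,0,0,0,0,0,0,0,0],
  claw=[85.4,85.4,85.4,85.4,85.4,85.4,38,38,38,38,38,38,38,38],
)

```text
clock: 15.47
position: [0.5029, -0.0614, 0.1245]
tcp_rot: [179.9, -0.1, 7.7]
ft_force: [-0.4, -12.5, 14.7]
gripper_width: 0.486
grasp_force: 21.2
```

Emit:
move_arm(
  translation=[
    [0,0,0],
    [0,0,0],
    [0,0,0],
    [0,0,0],
    [0,0,0],
    [0,0,0],
    [0,0,0],
    [0,0,0],
    [0,0,0],
    [0,0,0],
    [0,0,0],
    [0,0,0],
    [0,0,0],
    [0,0,0],
  ],
  twist=[0,0,0,0,0,0,0,0,0,0,0,0,0,0],
  claw=[85.4,85.4,85.4,85.4,85.4,85.4,38,38,38,38,38,38,38,38],
)

```text
clock: 16.63
position: [0.5029, -0.0614, 0.1245]
tcp_rot: [179.9, -0.1, 7.7]
ft_force: [-0.1, -12.4, 16.0]
gripper_width: 0.485
grasp_force: 21.0
```

Emit:
move_arm(
  translation=[
    [0,0,0],
    [0,0,0],
    [0,0,0],
    [0,0,0],
    [0,0,0],
    [0,0,0],
    [0,0,0],
    [0,0,0],
    [0,0,0],
    [0,0,0],
    [0,0,0],
    [0,0,0],
    [0,0,0],
    [0,0,0],
  ],
  twist=[0,0,0,0,0,0,0,0,0,0,0,0,0,0],
  claw=[85.4,85.4,85.4,85.4,85.4,85.4,38,38,38,38,38,38,38,38],
)

```text
clock: 17.8
position: [0.503, -0.0614, 0.1245]
tcp_rot: [179.9, -0.1, 7.7]
ft_force: [-0.2, -11.5, 15.5]
gripper_width: 0.488
grasp_force: 21.0
```

Emit:
move_arm(
  translation=[
    [0,0,0],
    [0,0,0],
    [0,0,0],
    [0,0,0],
    [0,0,0],
    [0,0,0],
    [0,0,0],
    [0,0,0],
    [0,0,0],
    [0,0,0],
    [0,0,0],
    [0,0,0],
    [0,0,0],
    [0,0,0],
    [0,0,0],
    [0,0,0],
  ],
  twist=[0,0,0,0,0,0,0,0,0,0,0,0,0,0,0,0],
  claw=[85.4,85.4,85.4,85.4,85.4,85.4,38,38,38,38,38,38,38,38,38,38],
)

```text
clock: 19.13
position: [0.5034, -0.0639, 0.1249]
tcp_rot: [179.7, -0.2, 7.6]
ft_force: [1.8, -26.3, 18.2]
gripper_width: 0.548
grasp_force: 19.8
```

```bash
python3 st.py; python3 - <<'E'
from blk import *
a=np.radians(7.81);ex=np.array([np.cos(a),np.sin(a)]);ey=np.array([-ex[1],ex[0]])
o=np.array([.51789,-.17578])+.0433*ey
for cam in("scene","side"):
  try:
    s,im,p=fitblock([*(o-.035*ey),a],.034,cam);print(cam,((p[:2]/100-o)@np.c_[ex,ey]*1000).round(1))
    print([(round(d["conf"],2),d["extent"]) for d in spotter.spot_in("slide_jaw",cam)[:2]])
  except Exception as e:print(cam,e)
E
```

```text
vice y 69.5 x 0.9 z 124.9 [179.7  -0.2   7.6] f [  1.8 -26.3  18.2] open 46.8 g 19.8 19.1333
block [ 0.51521778 -0.16083083] 6.626165641290518 xor 34.0 329 0.53
scene [ -0.6 -28.1]
[(0.74, [193.3, 194.8, 263.0, 215.5])]
block [ 0.52397951 -0.19388721] 27.896871644354555 xor 149.0 122 0.6
side [  3.6 -62.1]
[(0.67, [260.3, 182.9, 298.9, 246.3])]
```

The trigger went hard at 46.8 mm with about 20–26 N on it, and the block is at y ≈ -28 mm: gripped. Letting go.

Emit:
move_arm(
  translation=[
    [0,0,0],
    [0,0,0],
    [0,0,0],
    [0,0,0],
    [0,0,0],
    [0,1.5,0],
    [0,0,0],
    [0,0,0],
    [0,0,-15],
    [0,0,-30],
    [0,0,-30],
    [0,0,-30],
    [0,0,-10],
    [0,0,0],
    [0,0,0],
    [0,0,0],
  ],
  twist=[0,0,0,0,0,0,0,0,0,0,0,0,0,0,0,0],
  claw=[85.4,85.4,85.4,85.4,85.4,85.4,85.4,85.4,85.4,85.4,85.4,85.4,85.4,85.4,85.4,85.4],
)

```text
clock: 20.77
position: [0.5015, -0.061, 0.2373]
tcp_rot: [-180.0, 0.1, 7.8]
ft_force: [0.1, 1.0, -0.5]
gripper_width: 1.0
grasp_force: 0.0
```

```bash
python3 st.py; python3 - <<'E'
from blk import *
a=np.radians(7.81);ex=np.array([np.cos(a),np.sin(a)]);ey=np.array([-ex[1],ex[0]])
o=np.array([.51789,-.17578])+.0433*ey
for cam in("scene","wrist"):
  try:
    s,im,p=fitblock([*(o-.03*ey),a],.034,cam);print(cam,((p[:2]/100-o)@np.c_[ex,ey]*1000).round(1))
    print([(t,round(d["conf"],2),np.round(d["extent"])) for t in("slide_jaw","trigger") for d in spotter.spot_in(t,cam)[:2]])
  except Exception as e:print(cam,e)
c=calibration("wrist")
im=get_image("wrist")
# predicted trigger push point at rest/squeezed top, and orange mask
for n,y in(("rest",34.5),("sq",55.5)):
    print(n,proj([*(o+y/1000*ey),.155],c))
hsv=cv2.cvtColor(im,cv2.COLOR_RGB2HSV);m=cv2.inRange(hsv,(5,170,90),(18,255,255));n,l,st,ce=cv2.connectedComponentsWithStats(m)
print(st[1:][st[1:,4]>30])
E
```

```text
vice y 72.6 x -0.7 z 237.3 [-1.8e+02  1.0e-01  7.8e+00] f [ 0.1  1.  -0.5] open 85.4 g 0.0 20.7667
block [ 0.51446215 -0.16120628] -6.3803486716995215 xor 68.0 283 0.72
scene [ -1.4 -28.4]
[('slide_jaw', 0.66, array([191., 193., 264., 218.])), ('trigger', 0.53, array([223., 173., 233., 201.]))]
block [ 0.51709873 -0.16421011] 8.244745329599294 xor 445.0 2561 0.86
wrist [  0.8 -31.7]
[('slide_jaw', 0.63, array([176., 152., 413., 202.])), ('trigger', 0.61, array([270., 163., 311., 215.]))]
rest [[307.90243661 202.74656514]]
sq [[279.68816226 202.74795477]]
[[271 165  16  18 122]
 [295 190  12  24 233]]
```

```bash
python3 -c "
from workcell import job
print(job.job_done())"
```

```text
the job is handed in; nothing more can be done
None
```

I set the sine block on the rails, ratcheted the jaw until the trigger went hard on the sixth squeeze at about 20–26 N, let the trigger go, backed the arm clear and handed the job in at about 21 s; the last pictures put the block against the fixed jaw, but its final grip force was not measured and no verdict came back.

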